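Set the press's stop turret and confirm

ROBOT

A 6-joint arm with a two-finger parallel gripper is mounted at the origin on the work surface. World frame = base frame: x ahead of the robot, y to its left, z up, the work surface at z = 0. Lengths are in mm, angles in degrees, forces in N, time in s.
With the tool pointing down it reaches from about 300 to 1000 mm from the base axis. Payload 5.1 kg.
Tool frame: the origin (TCP) lies between the finger pads; the fingertips stand 11 mm ahead of it and the grasp point (between the pads) lies 8 mm behind it; z points along the fingers, x is the direction in which the jaws open and shut, and the axes are right-handed (so a half turn about z gives the same grasp; the last joint's range is limited). The gripper opens to 95 mm and grips with 3 to 60 N. Pads are 20 mm wide; open, the fingers measure 119 mm over their backs; the gripper's body (75 mm by 180 mm) begins 59 mm behind the grasp point.
Start: joints at [65.455, 7.093, 94.555, -0, 78.352, -4.733], TCP at [220.337, 611.503, 225.656] pointing down, gripper open.
Joint ranges: [-149.61, 149.61], [-58.7, 133.49], [1.44, 155.28], [-77.14, 257.14], [18.33, 153.61], [-166.67, 166.67]. Speed limits (degrees/s): [147.25, 147.25, 180, 180, 180, 180].

INTERFACE

Orientations are given as [roll, pitch, yaw] about the fixed x, y, z axes, in that order (R = Rz(yaw) Ry(pitch) Rx(roll)).
In Python, from cell import sensors, cams, order gives the robot as it stands.
- The arm moves only by the tool drive_tool, never from a script. Its arguments are lists of equal length, an entry for each row: "translation": the shift along the tool's x, y, z in cm, a list of three; "spin": the turn about the tool's z in degrees. A call has exactly 10 rows; each row shifts and turns the commanded pose from where the row before left it, along the tool's axes as they then stand; what a row does not reach is not made up. A row lasts 1/10 s, in which the tool goes at most 50 mm and 8.59 degrees, less where a joint would pass 70% of its speed; a pose out of reach is approached as far as the arm can. A call with a gripper value outside its range is refused whole. "jaw" is the closure, from 0 (fully open) to 1 (shut), set as the call begins (left out, the last holds). The fingers move at their own pace and stop on an object; "newtons" is the grip in N (left out, the last holds). Time passes only in rows, so rows that do not move let the fingers close, or fill a call up. It gives the time, the measured TCP pose, the force and the opening at its end, in the units of the state.
- sensors.read_state(): the state, without advancing time (a new reading comes with each control period).
- cams.get_image(name): name is "side" or "top"; returns the picture (400x640x3 uint8, red, green, blue); there is no depth.
- cams.calibration(name): a dict with "fx", "fy", "cx", "cy" (pixels), "origin" and "attitude" of the camera in the world. Camera axes: x right, y down, z forward; pixel columns grow to the right and rows downward; lengths in mm; the calibration is good to about 2 mm. A picture is of the moment at which its call begins. calibration takes no time and is no camera call.
- order.close_job(): hands the job in, once; it reports no verdict.
The state is a dict: "t": time; "joint_positions": joint angles; "joint_velocities": joint speeds; "joint_torque": joint torques, N m; "position": TCP position; "orientation": TCP orientation; "wrist_force": force on the tool from outside, world axes, zero at the start; "wrist_torque": the same for the moment, N m; "grip_width": finger opening in mm.
Only numpy, scipy, OpenCV 4.12 (cv2) and the standard library are available. Lean on these libraries where they do the work, as an engineer would, in place of code of your own. Each camera call takes 0.05 s, during which the arm holds its last target.

TASK

With your fingertips, push the orange tab of the stop turret round from label to label, without picking anything up, until it rests pointing at the blue label. Then press the green button fully down to confirm and let it come back up. Leave the red emergency button and every loose thing on the table alone.

Things in the scene. Friction and masses are not known exactly. Their poses are not given: they have to be found in the camera images.
- dial_axis (a point): the stop turret's vertical turning axis, at the height of the flat top of its round base. The base is a fixed disc, 280 mm across and 50 mm tall, blue below with a grey top. On it turns an aluminium hub (90 mm across, 22 mm tall) with four dark stop pins on top, the highest 37 mm above the base's top
- selector (a joint): turn of the hub and its orange tab about the vertical axis, rad, growing counterclockwise seen from above. It points at the four labels at -0.7, 0, 0.7 and 1.4; the white label is at 0, and it starts within 0.25 of there. Stiff: friction holds it wherever it is left, and it neither springs nor coasts; a push of 2 to 3 N at the tab turns it. Stops at -0.85 and 1.55
- tab (a point): point on the top of the orange tab, 80 mm from the axis. The tab is a radial bar that reaches from the hub to 95 mm from the axis, 12 mm thick, its sides upright from 8 mm to 36 mm above the base's top, free on both sides; white line along its top. Frame: x outwards from the axis along the tab, z up
- aim (a point): point on the base's top 120 mm from the axis, straight on in line with the tab: where the tab points. It turns with the tab
- label_blue: blue round label, 32 mm across and 3 mm thick, fixed on the base's top 120 mm from the axis (origin: centre of its underside). The blue, yellow and black labels take the three positions -0.7, 0.7 and 1.4 in any order; a fourth, white, is at 0
- label_yellow: yellow label, as the blue one
- label_black: black label, as the blue one
- confirm_top (a point): centre of the top of the green push button, 32 mm across, in a low black housing on a grey box 75 x 75 x 50 mm
- confirm (a joint): travel of the green button, m: 0 up, 0.006 fully down (5 N); springs back
- estop_top (a point): centre of the top of the red emergency button, 40 mm across, on a yellow box 75 x 75 x 50 mm
- estop (a joint): travel of the red emergency button, m: 0 up; leave it
- stack_bright: bright steel stack of laminations, a cylinder 84 mm across, 100 mm tall; origin at its underside's centre
- stack_dark: dark stack of laminations, a cylinder 92 mm across, 115 mm tall; origin at its underside's centre
- gauge_ring: loose steel ring gauge, 50 mm across, 20 mm tall; origin at its underside's centre
- screwdriver: screwdriver with yellow handle, lying flat, about 200 mm long
- oil: white oil bottle with red cap, 52 mm across, 150 mm tall; origin at its underside's centre
- punch: brass punch standing upright, 40 mm across, 70 mm tall; origin at its underside's centre

How it is judged (in metres and radians):
On the way, in this order (a step that is already met when the one before it is completed fails the run):
1. the tab rests pointing at the blue label (horizontal distance between aim and label_blue below 0.016 m and velocity of joint selector between -0.2 and 0.2 rad/s), for 0.2 s.
2. the green button is pressed down (over 4.5 mm) with the tab still at the blue label (horizontal distance between aim and label_blue below 0.016 m and value of joint confirm above 0.0045 m), for 0.02 s.
At the end, for the whole second after the job is handed in: the tab's aim point is within 16 mm of the centre of (so on) the blue label, the selector is at rest, and the green button is up again after a full press (more than 4.5 of its 6 mm) made after the tab was set (horizontal distance between aim and label_blue below 0.016 m and velocity of joint selector between -0.05 and 0.05 rad/s and value of joint each of confirm, estop below 0.0015 m); the robot touches nothing.
It fails at once if the green button is pressed (over 3 mm) while the tab is not at the blue label (value of joint confirm above 0.003 m and not (horizontal distance between aim and label_blue below 0.016 m)).
It fails at once if the red emergency button is pressed (over 2 mm) (value of joint estop above 0.002 m).
It fails at once if a loose thing is moved or lifted more than 12 mm (distance of any of stack_bright, stack_dark, gauge_ring, screwdriver, oil, punch from where it was at the start of the episode above 0.012 m).
It also fails if it takes over 48 s, if anything falls off the work surface, if the arm or the gripper's body presses on something with over 40 N, if the wrist force passes 120 N, or if a joint passes its speed limit or range.

## Working session

There is one attempt and no reset: what is moved stays moved. The work goes in short steps, Python scripts to look and compute and a tool call to move; the robot and the scene stay as the last step left them, time stands still between calls to the robot, and variables do not carry over. Pictures are saved under pics/ and viewed, and the job is handed in when it is done.

Besides the shell and the picture viewer there is one more tool, called in YAML: its name, and indented under it one key for each argument. drive_tool: Moves the arm, as the interface text tells. Its arguments: {"type":"object","properties":{"translation":{"type":"array"},"spin":{"type":"array"},"jaw":{"type":"number"},"newtons":{"type":"number"}},"required":["translation","spin"]}

```bash
mkdir -p pics; ls; python3 - <<'E'
from cell import sensors,cams
import cv2
for n in("top","side"):
    im=cams.get_image(n); cv2.imwrite(f"pics/{n}0.png",im[:,:,::-1]); print(cams.calibration(n))
print(sensors.read_state())
E
```

```text
pics
{'fx': 408.13584890964995, 'fy': 408.13584890964995, 'cx': 322.3465578754081, 'cy': 203.47460692092577, 'origin': array([ 335.75962277,   19.42546587, 1057.14385684]), 'attitude': array([-169.55191908,   -0.29547601,  -90.26262855])}
{'fx': 434.37971291058676, 'fy': 434.37971291058676, 'cx': 316.1706992020418, 'cy': 196.08247771498782, 'origin': array([  -4.83196407, -754.63958751, 1059.73334905]), 'attitude': array([-135.66797321,    0.53565187,  -34.95930666])}
{'t': 0.1, 'joint_positions': array([ 6.54552973e+01,  7.13162405e+00,  9.46256858e+01, -3.91749482e-05,
        7.83527622e+01, -4.73352365e+00]), 'joint_velocities': array([-0.09433127, -0.05009701, -0.1754578 ,  0.03921322, -0.09342928,
       -0.02736562]), 'joint_torque': array([ 3.85940257e-04, -4.18877292e+01, -3.61099255e+01,  7.77059980e-02,
        4.60762158e-02, -7.20669391e-05]), 'position': array([220.10164332, 611.00295791, 224.49479219]), 'orientation': array([-1.79990955e+02,  1.09699771e-01,  7.01888376e+01]), 'wrist_force': array([ 0.24355901, -0.02881206, -1.27156644]), 'wrist_torque': array([-0.01539997,  0.00744102,  0.02845639]), 'grip_width': 94.91451749304737}
```

View pics/top0.png

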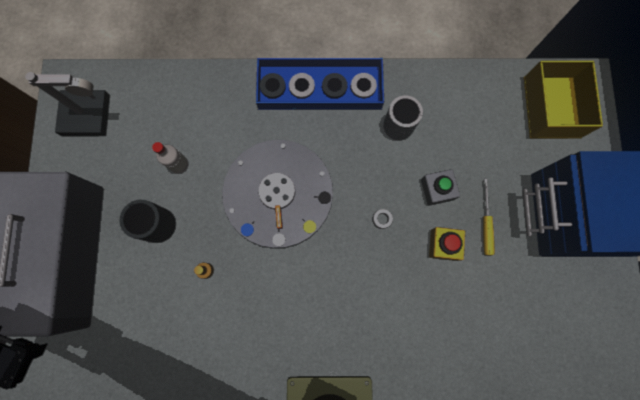

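View pics/side0.png

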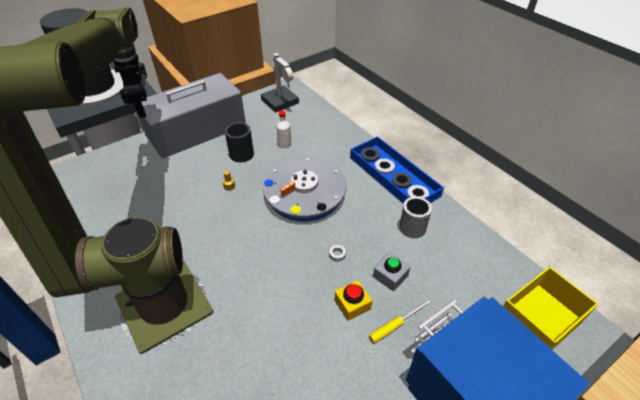

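```bash
cat > h.py <<'E'
import cv2,numpy as np
from scipy.spatial.transform import Rotation as R
from cell import cams
def ray(n,u,v):
    c=cams.calibration(n); d=np.array([(u-c['cx'])/c['fx'],(v-c['cy'])/c['fy'],1.])
    return np.array(c['origin']),R.from_euler('xyz',c['attitude'],degrees=True).as_matrix()@d
def plane(n,u,v,z):
    o,d=ray(n,u,v); return o+d*(z-o[2])/d[2]
def blobs(im,lo,hi,roi=None,amin=15):
    h=cv2.cvtColor(im,cv2.COLOR_RGB2HSV); m=cv2.inRange(h,lo,hi)
    if roi: k=np.zeros_like(m);x0,y0,x1,y1=roi;k[y0:y1,x0:x1]=1;m=m*k
    n,l,s,c=cv2.connectedComponentsWithStats(m)
    return [(c[i].round(1),int(s[i,4])) for i in range(1,n) if s[i,4]>=amin]
RN={'blue':((105,150,60),(125,255,255)),'yellow':((22,150,90),(35,255,255)),'orange':((8,130,90),(20,255,255)),'green':((50,120,60),(85,255,255)),'red':((0,170,80),(5,255,255))}
Z={'blue':53,'yellow':53,'orange':86,'green':0,'red':0}
ROI={'top':(215,135,520,265),'side':(255,150,420,330)}
def meas(n,im,names=RN):
    for k in names:
        for c,a in blobs(im,*RN[k],ROI[n]): print(n,k,c,a,'z',Z[k] or 70,plane(n,*c,Z[k] or 70).round(1))
E
python3 - <<'E'
from h import *
for n in('top','side'):
    im=cv2.imread(f'pics/{n}0.png')[:,:,::-1].copy(); meas(n,im)
    h=cv2.cvtColor(im,cv2.COLOR_RGB2HSV)
    m=cv2.inRange(h,(0,0,0),(179,255,50))
    r=(312,187,335,207) if n=='top' else (312,198,330,215)
    for c,a in blobs(im,(0,0,0),(179,255,60),r): print(n,'black',c,a,plane(n,*c,53).round(1))
    r=(270,233,288,248) if n=='top' else (266,193,283,206)
    for c,a in blobs(im,(0,0,165),(179,60,255),r,8): print(n,'white',c,a,plane(n,*c,53).round(1))
t=cv2.imread('pics/top0.png'); s=cv2.imread('pics/side0.png')
cv2.imwrite('pics/z.png',np.hstack([cv2.resize(t[130:260,210:350],None,fx=2.8,fy=2.8,interpolation=2),cv2.resize(s[145:275,255:395],None,fx=2.8,fy=2.8,interpolation=2)]))
E
```

```text
top blue [246.9 229.4] 103 z 53 [456.5 200.1  53. ]
top yellow [488.8 235.1] 262 z 53 [ 439.9 -397.7   53. ]
top yellow [447.3 243.7] 407 z 53 [ 419.1 -293.7   53. ]
top green [444.8 183.4] 124 z 70 [ 567.4 -291.1   70. ]
top red [454.6 240.8] 93 z 70 [ 424.7 -306.5   70. ]
top black [324.  197.3] 109 [536.6   9.2  53. ]
side blue [389.7 170.6] 1330 z 53 [826.4  10.6  53. ]
side blue [268.2 182.4] 45 z 53 [456.9 202.6  53. ]
side blue [304.6 217.6] 116 z 53 [468.6   1.4  53. ]
side yellow [295.2 209.1] 57 z 53 [464.4  48.2  53. ]
side yellow [353.4 301.6] 526 z 53 [ 409.2 -316.    53. ]
side yellow [392.3 324. ] 186 z 53 [ 449.4 -422.3   53. ]
side orange [287.7 188.9] 97 z 86 [477.2 109.2  86. ]
side green [392.8 262.5] 106 z 70 [ 567.1 -290.4   70. ]
side red [353.4 291.4] 182 z 70 [ 421.  -299.7   70. ]
side black [321.  206.6] 44 [536.8   9.8  53. ]
side white [274.5 198.6] 166 [435.1 125.6  53. ]
```

View pics/z.png

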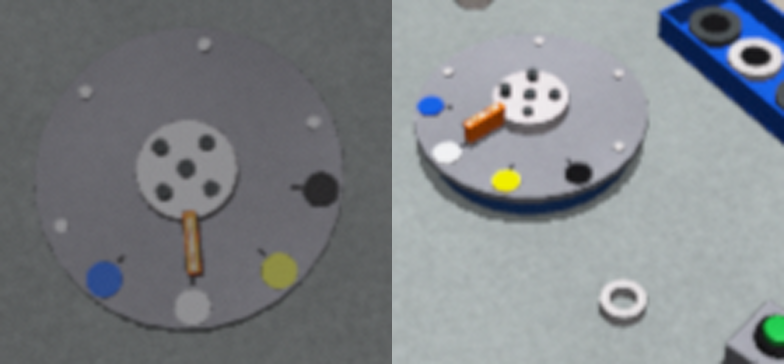

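```bash
python3 - <<'E'
from h import *
from scipy.optimize import least_squares
T=lambda u,v,z:plane('top',u,v,z)[:2]
P=np.array([T(246.9,229.4,53),T(278.6,239.6,53),T(310,226.8,53),T(324,197.3,53)])
a=np.array([-.7,0,.7,1.4])
f=lambda p:(P-(p[:2]+120*np.c_[np.cos(a+p[2]),np.sin(a+p[2])])).ravel()
s=least_squares(f,[560,120,3.1]);print(P.round(1),s.x,s.fun.round(1))
c=s.x[:2]
hub=T(210+187/2.8,130+170/2.8,72);print('hub',hub)
for u,v in((190,213),(195,274)):
    q=T(210+u/2.8,130+v/2.8,86); d=q-c; print('tab',q.round(1),np.hypot(*d),np.arctan2(d[1],d[0])%6.283-s.x[2])
b=c+120*np.array([np.cos(s.x[2]-.7),np.sin(s.x[2]-.7)]);print('blue fit',b)
A=[];B=[]
for n,u,v in(('top',444.8,183.4),('side',392.8,262.5)):
    o,d=ray(n,u,v);d/=np.linalg.norm(d);M=np.eye(3)-np.outer(d,d);A.append(M);B.append(M@o)
print('green',np.linalg.lstsq(np.vstack(A),np.hstack(B),rcond=None)[0])
for k,u,v,z in(('dark',140,217,115),('oil',158,147,150),('bright',405,108,100),('punch',204,269,70),('ring',383,217,20),('shaft',486,185,5)):print(k,T(u,v,z).round())
E
```

```text
[[456.5 200.1]
 [430.9 121.4]
 [462.3  44.2]
 [536.6   9.2]] [551.06640882 127.1239616    3.18926269] [ 0.7  0.1 -0.3  0.  -0.8 -1.3  0.3  1.1]
hub [549.8212932  125.77747236]
tab [508.8 121.1] 42.665515663274086 0.09413972212711563
tab [455.9 116. ] 95.8280367611679 0.06834212086524749
blue fit [455.70581977 199.96871472]
green [ 566.97212017 -290.78214526   70.72618893]
dark [479. 438.]
oil [637. 394.]
bright [ 754. -194.]
punch [360. 297.]
ring [ 491. -143.]
shaft [ 578. -421.]
```

drive_tool:
  translation:
    - [-2.7,2.8,0]
    - [-2.7,2.8,0]
    - [-2.7,2.8,0]
    - [-2.7,2.8,0]
    - [-2.7,2.8,0]
    - [-2.7,2.8,0]
    - [-2.7,2.8,0]
    - [-2.7,2.8,0]
    - [-2.7,2.8,0]
    - [-2.7,2.8,0]
  spin: [0,0,0,0,0,0,0,0,0,0]
  jaw: 1
  newtons: 20

```text
t: 1.1
position: [392.4, 261.0, 225.3]
orientation: [-180.0, 0.0, 70.2]
wrist_force: [0.8, -0.2, -0.9]
grip_width: 20.7
```

drive_tool:
  translation:
    - [-2.36,2.33,0]
    - [-2.36,2.33,0]
    - [-2.36,2.33,0]
    - [-2.36,2.33,0]
    - [-2.36,2.33,0]
    - [-2.36,2.33,0]
    - [0,0,2.5]
    - [0,0,2.5]
    - [0,0,2.5]
    - [0,0,2.5]
  spin: [0,0,0,0,0,0,-6.8,-6.8,-6.8,-6.8]

```text
t: 2.1
position: [475.4, 81.8, 124.3]
orientation: [-180.0, -0.0, 97.6]
wrist_force: [0.2, 0.1, -0.1]
grip_width: 0.2
```

```bash
python3 - <<'E'
from cell import sensors,cams
import cv2,numpy as np
s=sensors.read_state();print(s['t'],s['position'],s['orientation'],s['grip_width'])
t=cams.get_image('top')[:,:,::-1];q=cams.get_image('side')[:,:,::-1]
cv2.imwrite('pics/z1.png',np.hstack([cv2.resize(t[130:260,210:350],None,fx=2.8,fy=2.8,interpolation=2),cv2.resize(q[145:275,255:395],None,fx=2.8,fy=2.8,interpolation=2)]))
E
```

```text
2.1 [475.38491679  81.76529369 124.29633649] [-1.79968514e+02 -3.04444730e-03  9.76444099e+01] 0.18142285048314538
```

View pics/z1.png

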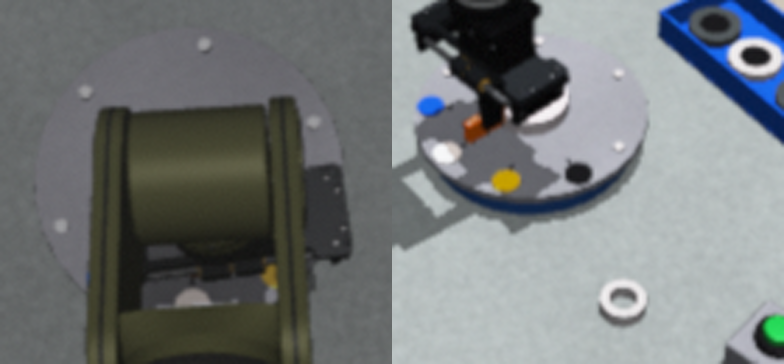

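drive_tool:
  translation:
    - [0,0,1.3]
    - [0,0,1.3]
    - [0,0,1.3]
    - [0,0,1.2]
    - [0,0,0]
    - [0.3,0,0]
    - [0.3,0,0]
    - [0.3,0,0]
    - [0.3,0,0]
    - [0.3,0,0]
  spin: [0,0,0,0,0,0,0,0,0,0]

```text
t: 3.2
position: [474.0, 97.2, 75.0]
orientation: [180.0, -0.0, 97.4]
wrist_force: [0.3, -0.2, -0.4]
grip_width: 0.1
```

drive_tool:
  translation:
    - [0.73,-0.11,0]
    - [0.56,-0.11,0]
    - [0.56,-0.11,0]
    - [0.56,-0.11,0]
    - [0.56,-0.11,0]
    - [0.56,-0.11,0]
    - [0.56,-0.11,0]
    - [0.56,-0.11,0]
    - [0.56,-0.11,0]
    - [0.56,-0.11,0]
  spin: [4,4,4,4,4,4,4,4,4,4]

```text
t: 4.2
position: [472.6, 154.5, 74.7]
orientation: [-180.0, 0.1, 57.2]
wrist_force: [-0.7, -1.6, 2.1]
grip_width: 0.5
```

```bash
python3 - <<'E'
from cell import sensors,cams
import cv2,numpy as np
s=sensors.read_state();print(s['t'],s['position'],s['orientation'],s['wrist_force'])
t=cams.get_image('top')[:,:,::-1];q=cams.get_image('side')[:,:,::-1]
cv2.imwrite('pics/z2.png',np.hstack([cv2.resize(t[130:260,210:350],None,fx=2.8,fy=2.8,interpolation=2),cv2.resize(q[145:275,255:395],None,fx=2.8,fy=2.8,interpolation=2)]))
E
```

```text
4.2 [472.56457247 154.54114761  74.6738089 ] [-1.79955829e+02  8.88705158e-02  5.72430563e+01] [-0.65405126 -1.57843435  2.08415776]
```

View pics/z2.png

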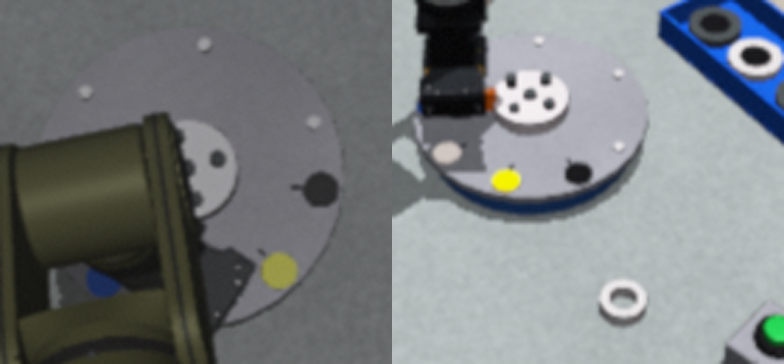

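drive_tool:
  translation:
    - [0.36,-0.06,0]
    - [0.36,-0.06,0]
    - [0,0,0]
    - [-0.3,0,0]
    - [-0.7,0,0]
    - [-1.0,0,0]
    - [0,0,-2.5]
    - [0,0,-4]
    - [0,0,-4]
    - [0,0,-4]
  spin: [2.5,2.5,0,0,0,0,0,0,0,0]

```text
t: 5.3
position: [463.2, 144.5, 220.9]
orientation: [-180.0, 0.0, 52.4]
wrist_force: [0.1, -0.9, 0.1]
grip_width: 0.7
```

drive_tool:
  translation:
    - [-2.5,3.0,0]
    - [-2.5,3.0,0]
    - [-2.5,3.0,0]
    - [-2.5,3.0,0]
    - [-2.5,3.0,0]
    - [-2.5,3.0,0]
    - [-2.5,3.0,0]
    - [-2.5,3.0,0]
    - [-2.5,3.0,0]
    - [-2.5,3.0,0]
  spin: [0,0,0,0,0,0,0,0,0,0]

```text
t: 6.3
position: [548.2, -237.9, 219.7]
orientation: [180.0, -0.0, 52.4]
wrist_force: [0.9, 1.0, 0.3]
grip_width: 0.1
```

```bash
python3 - <<'E'
from h import *
from cell import sensors
s=sensors.read_state();print(s['t'],s['position'],s['orientation'],s['wrist_force'])
t=cams.get_image('top');q=cams.get_image('side')
for n,im in(('top',t),('side',q)):
    print(n,blobs(im,(5,120,60),(20,255,255),(215,135,340,265) if n=='top' else (255,150,350,220),10))
t=t[:,:,::-1];q=q[:,:,::-1]
cv2.imwrite('pics/z3.png',np.hstack([cv2.resize(t[130:260,210:350],None,fx=2.8,fy=2.8,interpolation=2),cv2.resize(q[145:275,255:395],None,fx=2.8,fy=2.8,interpolation=2)]))
cv2.imwrite('pics/t3.png',t)
E
```

```text
6.3 [ 548.24902037 -237.91138004  219.66956029] [ 1.79991652e+02 -2.45237829e-04  5.23714295e+01] [0.92342516 0.98306686 0.348221  ]
top [(array([261.8, 211.7]), 51)]
side [(array([283.2, 179.8]), 109)]
```

View pics/z3.png

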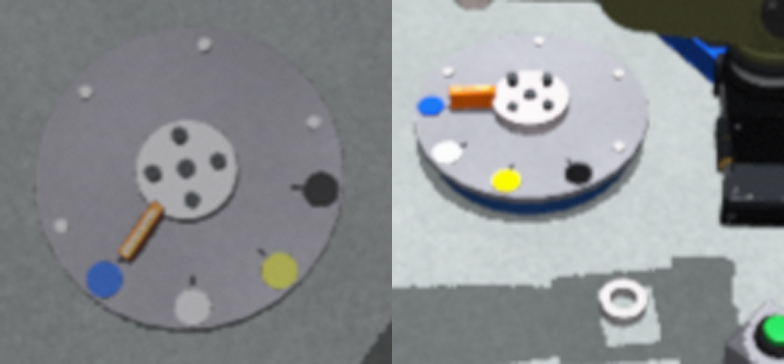

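View pics/t3.png

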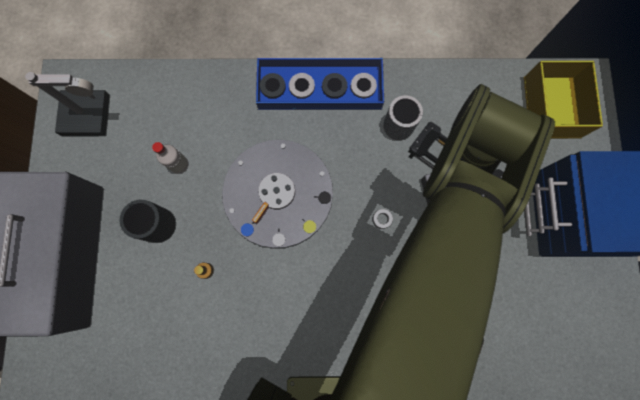

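```bash
python3 - <<'E'
from h import *
T=lambda u,v,z:plane('top',210+u/2.8,130+v/2.8,z)[:2]
a,b=T(156,207,86),T(125,256,86); d=b-a; d/=np.linalg.norm(d)
bl=np.array([456,200.3])
for c in ([551.07,127.12],[549.8,125.8]):
    q=b-np.array(c);q/=np.linalg.norm(q);print(np.linalg.norm(b-c),np.linalg.norm(c+120*q-bl),np.array(c)+120*q, np.degrees(np.arctan2(*q[::-1])))
print(a,b,np.degrees(np.arctan2(*d[::-1])))
m=plane('top',261.8,211.7,80)[:2]-[551.07,127.12];print(np.linalg.norm(m),np.degrees(np.arctan2(*m[::-1])))
E
```

```text
93.35800685629331 12.354100455620857 [448.95652524 190.15045512] 148.31466998045346
92.98787727955657 11.860853725770305 [448.91899539 190.78478982] 147.2114708074029
[514.19940348 150.50291204] [471.62741269 176.15664717] 148.92697770604423
64.18547561621193 148.76940778734206
```

The tab points in the blue direction but about 5° (11–12 mm) short, so I'll go back along the same path and push the rest.

drive_tool:
  translation:
    - [2.5,-3.0,0]
    - [2.5,-3.0,0]
    - [2.5,-3.0,0]
    - [2.5,-3.0,0]
    - [2.5,-3.0,0]
    - [2.5,-3.0,0]
    - [2.5,-3.0,0]
    - [2.5,-3.0,0]
    - [2.5,-3.0,0]
    - [2.5,-3.0,0]
  spin: [0,0,0,0,0,0,0,0,0,0]

```text
t: 7.4
position: [462.4, 146.7, 219.6]
orientation: [180.0, -0.0, 52.4]
wrist_force: [-0.5, 0.3, -0.1]
grip_width: 0.6
```

drive_tool:
  translation:
    - [0,0,4]
    - [0,0,4]
    - [0,0,4]
    - [0,0,2.5]
    - [0,0,0]
    - [0.6,0,0]
    - [0.6,0,0]
    - [0.5,0,0]
    - [0.3,0,0]
    - [0,0,0]
  spin: [0,0,0,0,0,0,0,0,0,0]

```text
t: 8.4
position: [477.1, 161.6, 75.7]
orientation: [179.9, -0.1, 52.4]
wrist_force: [0.4, -0.1, 0.2]
grip_width: 0.4
```

drive_tool:
  translation:
    - [0.26,-0.05,0]
    - [0.26,-0.05,0]
    - [0.26,-0.05,0]
    - [0,0,0]
    - [0,0,0]
    - [0,0,0]
    - [0,0,0]
    - [0,0,0]
    - [0,0,0]
    - [0,0,0]
  spin: [1.8,1.8,1.8,0,0,0,0,0,0,0]

```text
t: 9.4
position: [479.9, 168.1, 74.6]
orientation: [180.0, 0.0, 47.0]
wrist_force: [0.4, -0.4, 0.0]
grip_width: 0.1
```

```bash
python3 - <<'E'
from cell import sensors
s=sensors.read_state();print(s['t'],s['position'],s['orientation'],s['wrist_force'])
E
```

```text
9.4 [479.93385112 168.06710248  74.6414643 ] [1.79999946e+02 7.83536585e-04 4.69897984e+01] [ 0.41459409 -0.44107104  0.01534037]
```

drive_tool:
  translation:
    - [-0.3,0,0]
    - [-0.7,0,0]
    - [-1.0,0,0]
    - [0,0,-2.5]
    - [0,0,-4]
    - [0,0,-4]
    - [0,0,-4]
    - [-2,3,0]
    - [-2,3,0]
    - [-2,3,0]
  spin: [0,0,0,0,0,0,0,0,0,0]

```text
t: 10.4
position: [490.8, 46.9, 220.2]
orientation: [179.9, -0.0, 47.0]
wrist_force: [-0.0, 0.0, -0.2]
grip_width: 0.1
```

drive_tool:
  translation:
    - [-2,3,0]
    - [-2,3,0]
    - [-2,3,0]
    - [-2,3,0]
    - [-2,3,0]
    - [-2,3,0]
    - [-2,3,0]
    - [-2,3,0]
    - [0,0,0]
    - [0,0,0]
  spin: [0,0,0,0,0,0,0,0,0,0]

```text
t: 11.4
position: [556.7, -232.9, 219.2]
orientation: [-179.9, -0.0, 46.9]
wrist_force: [-0.2, 0.6, 0.5]
grip_width: 0.7
```

```bash
python3 - <<'E'
from h import *
from cell import sensors
s=sensors.read_state();print(s['t'],s['position'],s['orientation'],s['wrist_force'])
t=cams.get_image('top')
print(blobs(t,(5,120,60),(20,255,255),(215,135,340,265),10))
for c,a in blobs(t,(5,120,60),(20,255,255),(215,135,340,265),10):
    m=plane('top',*c,80)[:2]-[551.07,127.12];print(np.linalg.norm(m),np.degrees(np.arctan2(*m[::-1])))
t=t[:,:,::-1];q=cams.get_image('side')[:,:,::-1]
cv2.imwrite('pics/z4.png',np.hstack([cv2.resize(t[130:260,210:350],None,fx=2.8,fy=2.8,interpolation=2),cv2.resize(q[145:275,255:395],None,fx=2.8,fy=2.8,interpolation=2)]))
E
```

```text
11.4 [ 556.67976869 -232.92378795  219.195346  ] [-1.7992232e+02 -1.4396892e-03  4.6891619e+01] [-0.15680863  0.56927125  0.45836653]
[(array([259.4, 210.7]), 52)]
65.41395720512763 143.23919062716936
```

View pics/z4.png

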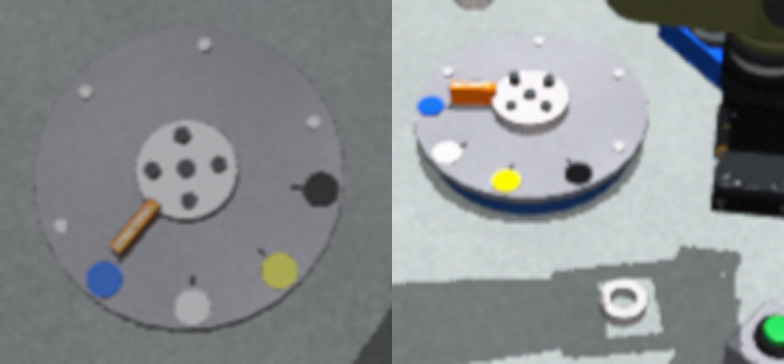

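Tab now 143.2° vs 142.6° for the blue label (about 1–2 mm off). Now the green button.

drive_tool:
  translation:
    - [-1.8,2.4,0]
    - [-1.7,2.3,0]
    - [0,0,3]
    - [0,0,3]
    - [0,0,3]
    - [0,0,2.5]
    - [0,0,1]
    - [0,0,0]
    - [0,0,0]
    - [0,0,0]
  spin: [0,0,0,0,0,0,0,0,0,0]

```text
t: 12.5
position: [569.3, -290.6, 97.0]
orientation: [179.8, -0.0, 47.0]
wrist_force: [-0.4, -0.2, 0.3]
grip_width: 0.4
```

```bash
python3 - <<'E'
from h import *
from cell import sensors
s=sensors.read_state();print(s['t'],s['position'],s['wrist_force'])
q=cams.get_image('side')[:,:,::-1]
cv2.imwrite('pics/z5.png',cv2.resize(q[190:320,320:460],None,fx=4,fy=4,interpolation=2))
E
```

```text
12.5 [ 569.25585122 -290.60057216   96.99894673] [-0.44948851 -0.20977829  0.28839865]
```

View pics/z5.png

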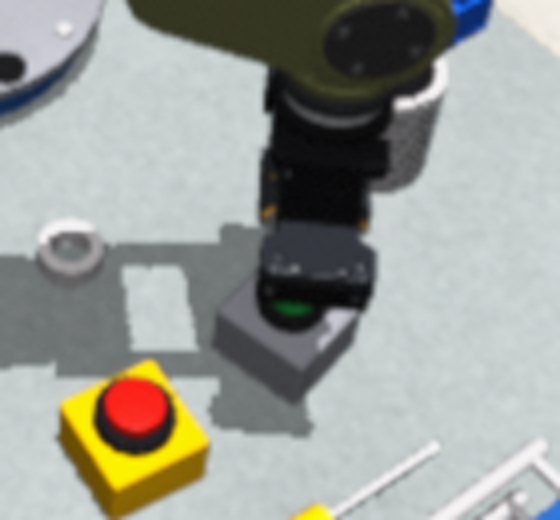

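drive_tool:
  translation:
    - [-0.1,-0.1,0.4]
    - [0,0,0.4]
    - [0,0,0.4]
    - [0,0,0.3]
    - [0,0,0.2]
    - [0,0,0.2]
    - [0,0,0]
    - [0,0,0]
    - [0,0,0]
    - [0,0,0]
  spin: [0,0,0,0,0,0,0,0,0,0]

```text
t: 13.55
position: [566.7, -290.4, 77.2]
orientation: [-180.0, 0.0, 47.0]
wrist_force: [-4.7, 2.2, 8.2]
grip_width: 0.2
```

drive_tool:
  translation:
    - [0,0,0.15]
    - [0,0,0.15]
    - [0,0,0]
    - [0,0,0]
    - [0,0,0]
    - [0,0,0]
    - [0,0,0]
    - [0,0,0]
    - [0,0,0]
    - [0,0,0]
  spin: [0,0,0,0,0,0,0,0,0,0]

```text
t: 14.55
position: [566.8, -290.4, 77.0]
orientation: [-180.0, 0.0, 47.0]
wrist_force: [-10.0, 4.9, 21.0]
grip_width: 0.4
```

drive_tool:
  translation:
    - [0,0,-0.5]
    - [0,0,-1]
    - [0,0,-2]
    - [0,0,-3]
    - [0,0,-4]
    - [0,0,-4]
    - [2,-3,0]
    - [2,-3,0]
    - [0,0,0]
    - [0,0,0]
  spin: [0,0,0,0,0,0,0,0,0,0]

```text
t: 15.55
position: [549.9, -219.6, 217.4]
orientation: [180.0, 0.0, 47.1]
wrist_force: [0.2, -0.5, -0.3]
grip_width: 0.6
```

```bash
python3 - <<'E'
from h import *
from cell import sensors
s=sensors.read_state();print(s['t'],s['position'],s['wrist_force'])
t=cams.get_image('top');q=cams.get_image('side')
print(blobs(t,(5,120,60),(20,255,255),(215,135,340,265),10))
print('green side',blobs(q,*RN['green'],ROI['side']))
t=t[:,:,::-1];q=q[:,:,::-1]
cv2.imwrite('pics/t6.png',t);cv2.imwrite('pics/s6.png',q)
cv2.imwrite('pics/z6.png',np.hstack([cv2.resize(t[130:260,210:350],None,fx=2.8,fy=2.8,interpolation=2),cv2.resize(q[190:320,320:460],None,fx=2.8,fy=2.8,interpolation=2)]))
E
```

```text
15.55 [ 549.94900006 -219.64322279  217.43475615] [ 0.24913241 -0.48077434 -0.34774804]
[(array([259.4, 210.8]), 53)]
green side [(array([392.9, 262.8]), 113)]
```

View pics/z6.png

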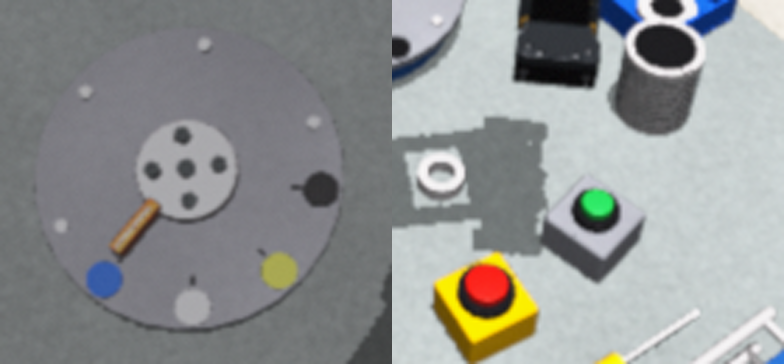

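The picture shows the tab still on blue (259, 211), unchanged by the press. The green button is up again at (393, 263), where it started, and the ring, the bright stack and the red button are in place.

```bash
python3 -c "
from cell import order
print(order.close_job())"
```

```text
the job is handed in; nothing more can be done
None
```

I pushed the orange tab clockwise from white to the blue label with closed fingertips, pressed the green button fully down, lifted clear and handed the job in at about 15.7 s. No verdict was reported.

- **Tab:** my first push stopped about 5° (11–12 mm) short of blue, which disagreed with my estimate of the finger thickness. A second short push fixed that. The camera then put the tab at 143.2°, against 142.6° for blue, so the aim is about 1–2 mm off. It had not moved after the press.
- **Green button:** it ran into a hard stop. The upward force rose from 8 N to 21 N over 0.2 mm of travel, with a side force of about 11 N. The last pictures show it back at its starting position.
- **Everything else:** the arm was clear, with a wrist force of about 0. The last close-ups showed the red button, the ring gauge and the bright stack where they were, judged by eye. I did not check the other loose things after the press, but the arm never went low near them.

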